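# Pry the spring clip off the orange-collared detector spindle

## Task

Take the hooked pick from its white foam tray, hook it into the pull eye of the brass spring clip on the spindle with the orange collar, and pull the clip out of its groove so that it drops off the spindle. Do this with the pick only, never touching the clip with the gripper, leave the clip on the blue-collared spindle alone, then put the pick back in its foam tray and let go.

Things in the scene. Friction and masses are not known exactly. Their poses are not given: they have to be found in the camera images.
- pick: Hooked pick, 0.07 kg. Red handle 110 long (x), 14 wide (y), 18 mm high; origin at its middle: grip here from above. A 6 mm dark steel shank runs on along +x to x = +95 mm and bends straight down: the hook, a 6 mm pin ending 35 mm below the origin. Starts level in the tray, origin 45 mm above the bench, hook down, +x away from the robot within 0.45 rad.
- clip: Brass spring clip, 4 mm thick, on the ORANGE-collared spindle, 89 mm above the bench. Origin: centre of its C ring (37 mm wide) = spindle axis. Pull eye on its -x side (faces the robot within 0.4 rad): opening x -21 to -47, y -11 to +11 mm, centre x = -34. Pulled by the eye along its -x (3 to 6 N) it is off in 20 mm and, pulled 40 mm or more, drops onto board or bench. Cannot be lifted off.
- clip_b: Like clip (same axes) on the like fixed stand with the BLUE collar: leave alone. Each stand: brown base board 130 x 100 x 14 mm centred under the clip, black post 22 mm thick, coloured collar 35 mm across with its top 87 mm above the bench, groove 26 mm across and 7 mm high where the clip sits, aluminium spindle head 32 mm across with a cap of the collar's colour, top 113 mm above the bench.
- tray: Fixed white foam tray, 14 mm walls, from x = -85 to +130, y = -50 to +50 mm; x is the way the pick points. Origin at bench level below the place of the handle's middle (45 mm above). Foam cradles at x = -45 and +45 mm, each 12 mm long, carry the handle: tops 36 mm above the bench, with cheeks 6 mm higher, 30 mm apart in y.

How it is judged:
By the outcome, as a careful person would: the job done as asked, in the order asked, and still so for the second after the job is handed in, with the robot touching nothing.
It also fails if it takes over 58 s, if anything falls off the work surface, if the arm or the gripper's body presses on something with over 40 N, if the wrist force passes 120 N, or if a joint passes its speed limit or range.

## Robot

A 6-joint arm with a two-finger parallel gripper is mounted at the origin on the work surface. World frame = base frame: x ahead of the robot, y to its left, z up, the work surface at z = 0. Lengths are in m, angles in rad, forces in N, time in s.
With the tool pointing down it reaches from about 0.375 to 0.9 m from the base axis. Payload 3.1 kg.
Tool frame: the origin (TCP) lies midway between the tips of the shut fingers; the grasp point (between the pads) lies robot.grip_depth behind it (robot.grip_depth is the distance from the TCP to the grasp point, in m); z points along the fingers, y is the line along which they close (so a half turn about z gives the same grasp; the last joint's range is limited). The gripper opens to 87 mm and grips with 3 to 60 N. Pads are 19 mm wide; open, the fingers measure 117 mm over their backs; the gripper's body (75 mm by 190 mm) begins 51 mm behind the grasp point.
Start: joints at [0.942, 0.527, 1.433, -0, 1.181, -0.178], TCP at [0.272, 0.563, 0.223] pointing down, gripper open.
Joint ranges: [-3.08, 3.08], [-0.75, 2.2], [0.22, 2.44], [-1.43, 4.57], [0, 2.65], [-2.85, 2.85]. Speed limits (rad/s): [2.79, 2.79, 3.14, 3.14, 3.14, 3.14].

## Interface

Orientations are given as a unit quaternion [x, y, z, w].
In Python, from rig import robot, vision, order, sensors gives the robot as it stands (robot), with the cameras (vision), the job (order) and the readings (sensors).
- The arm moves only by the tool move_tool, called after "Emit:" in YAML: its name, and indented under it one key for each argument. Schema: {"type":"object","properties":{"ticks":{"type":"array","items":{"type":"array","prefixItems":[{"type":"array","items":{"type":"number"},"minItems":3,"maxItems":3},{"type":"number"}],"minItems":2,"maxItems":2},"minItems":1,"maxItems":20},"jaw":{"type":"number"},"clamp_n":{"type":"number"},"only":{"type":"string"},"quiet":{"type":"boolean"},"lines":{"type":"string"}},"required":["ticks"],"additionalProperties":false}. ticks is a list of rows, 1 to 20 of them, each written [[dx, dy, dz], turn]: dx, dy, dz in m, then a turn about the tool's z in rad; each row shifts and turns the commanded pose from where the row before left it, along the tool's axes as they then stand; what a row does not reach is not made up. A row lasts 1/12 s, in which the tool goes at most 0.0417 m and 0.125 rad, less where a joint would pass 70% of its speed; a pose out of reach is approached as far as the arm can. jaw is the finger opening in m, set as the call begins (left out keeps the last). The fingers move at their own pace and stop on an object; clamp_n is the grip in N (left out, the last holds). Time passes only in rows, so rows that do not move let the fingers close. The tool returns the time, the measured TCP pose, the force, the opening and the grip force at its end. only (a regular expression) keeps the lines of the reply that match it, lines (a string "A,B") keeps lines A to B, and quiet returns only ok. Input that does not fit is refused with a message, and nothing moves.
- sensors.get_obs(): the state, without advancing time (a new reading comes with each control period).
- vision.camera(name): name is "scene" or "top" or "wrist"; returns a dict with "img" (480x640x3 uint8, red, green, blue), "fx", "fy", "cx", "cy" (pixels), "xyz" and "attitude" of the camera in the world. Camera axes: x right, y down, z forward; pixel columns grow to the right and rows downward; lengths in m; the calibration is good to about 2 mm. The wrist camera is an equidistant fisheye: a pixel r from the principal point sees the ray r / f radians off the axis. A picture is of the moment at which its call begins. There is no depth.
- order.hand_in(): hands the job in; it is judged then, once.
The state is a dict: "time": time; "q": joint angles; "joint_velocities": joint speeds; "joint_torque": joint torques, N m; "position": TCP position; "tool_rot": TCP orientation; "ft_force": force on the tool from outside, world axes, zero at the start; "moment": the same for the moment, N m; "grip_width": finger opening in m; "grip_force": force on a finger pad.
Only numpy, scipy, OpenCV 4.12 (cv2) and the standard library are available. Lean on these libraries where they do the work, as an engineer would, in place of code of your own. Each camera call takes 0.05 s, during which the arm holds its last target. There are 200 camera calls.

## Working session

There is one attempt and no reset: what is moved stays moved. The work goes in short steps, Python scripts to look and compute and a tool call to move; the robot and the scene stay as the last step left them, time stands still between calls to the robot, and variables do not carry over. Pictures are saved under pics/ and viewed, at most 10 in all, crops included, and the job is handed in when it is done.

```bash
ls; mkdir -p pics; python3 - <<'E'
from rig import robot, vision, order, sensors
import cv2
print(robot.grip_depth, sensors.get_obs())
for n in ("scene","top"):
    c=vision.camera(n); print({k:v for k,v in c.items() if k!="img"})
    cv2.imwrite(f"pics/{n}0.png",c["img"][:,:,::-1])
E
```

```text
pics
rig.py
0.0187 {'time': 0.0, 'q': array([ 9.41539751e-01,  5.28472466e-01,  1.43389423e+00,  2.38622140e-06,
        1.18138561e+00, -1.78481988e-01]), 'joint_velocities': array([ 0.00088377,  0.00117243, -0.00299971, -0.00080249, -0.00016518,
       -0.0007204 ]), 'joint_torque': array([ 1.43398724e-03, -4.40053225e+01, -1.76589721e+01,  6.33807667e-02,
        5.83010016e-02, -1.71459087e-04]), 'position': array([0.27181763, 0.56199001, 0.22157033]), 'tool_rot': array([ 2.23484190e-01,  9.74706956e-01, -9.92514879e-04, -4.25362619e-04]), 'ft_force': array([ 0.06378986, -0.28800075, -0.13329734]), 'moment': array([-0.00521426,  0.02606741, -0.00766931]), 'grip_force': 0.0, 'grip_width': 0.08743609383356606}
{'fx': 568.551486741274, 'fy': 568.551486741274, 'cx': 313.4157878446175, 'cy': 229.12218927156275, 'xyz': array([ 0.96932667, -0.69397368,  0.6632173 ]), 'attitude': array([ 0.85838665,  0.21148252, -0.12042547, -0.45160294])}
{'fx': 514.5420452290904, 'fy': 514.5420452290904, 'cx': 313.8946914069331, 'cy': 239.45496949473082, 'xyz': array([0.44016702, 0.0148504 , 0.84272243]), 'attitude': array([-0.70053774,  0.70718953, -0.06018001,  0.0742173 ])}
```

View pics/scene0.png

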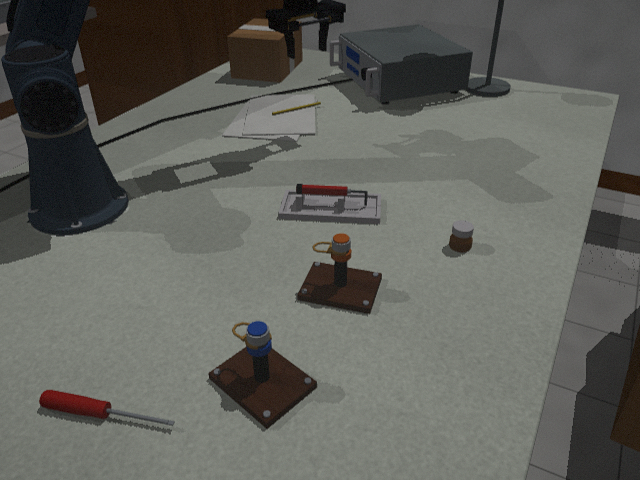

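View pics/top0.png

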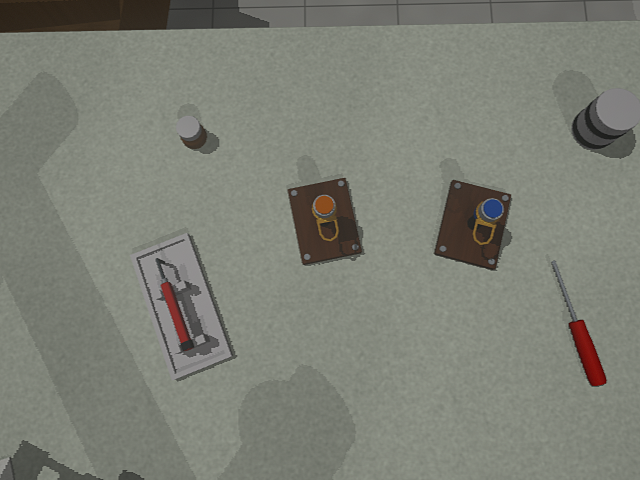

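The scene view shows the tray and pick at about (325,195) and the orange stand at (340,260). In the top view the handle runs from (167,282) to (187,348), the orange cap is at (324,205) and its eye is at (328,230). I'll enlarge both.

```bash
python3 - <<'E'
import cv2,numpy as np
t=cv2.imread("pics/top0.png");s=cv2.imread("pics/scene0.png")
def crop(im,x,y,w,h,k):
    o=cv2.resize(im[y:y+h,x:x+w],None,fx=k,fy=k,interpolation=cv2.INTER_CUBIC)
    for i in range(-x%10,w,10):
        cv2.line(o,(i*k,0),(i*k,12 if (x+i)%50==0 else 5),(0,255,0),1)
        if (x+i)%50==0: cv2.putText(o,str(x+i),(i*k+2,22),0,.4,(0,255,0),1)
    for i in range(-y%10,h,10):
        cv2.line(o,(0,i*k),(12 if (y+i)%50==0 else 5,i*k),(0,255,0),1)
        if (y+i)%50==0: cv2.putText(o,str(y+i),(14,i*k+4),0,.4,(0,255,0),1)
    return o
A=np.zeros((600,800,3),np.uint8)
def put(o,x,y): A[y:y+o.shape[0],x:x+o.shape[1]]=o
put(crop(t,130,230,110,150,4),0,0)
put(crop(t,285,180,80,70,4),450,0)
put(crop(s,270,175,85*1+30,50,3),450,290)
put(crop(s,305,228,60,35,4),450,445)
cv2.imwrite("pics/crop0.png",A)
E
```

```text
(no output)
```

View pics/crop0.png

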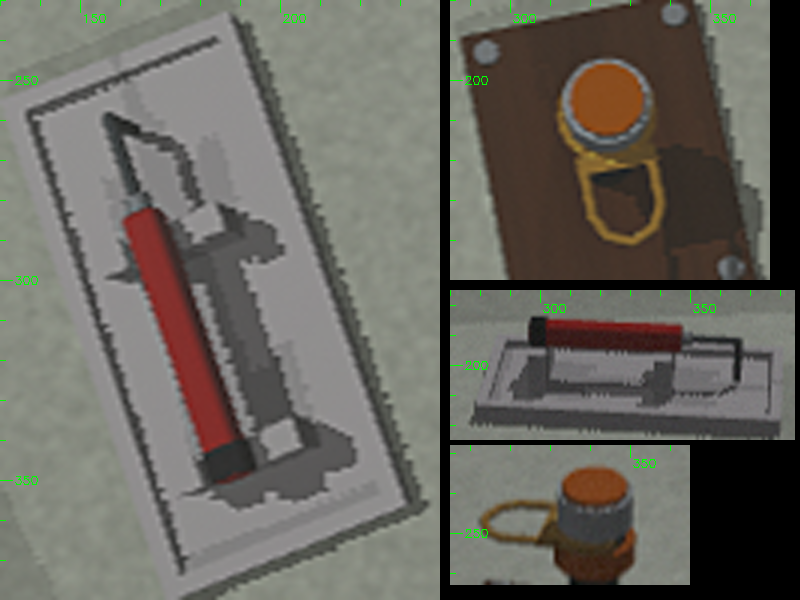

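In the enlarged crops:

| Point | Top view | Scene view |
|---|---|---|
| Handle front end | (165.5,283) | (347.7,189.5) |
| Handle back end | (187.5,348.5) | (296.7,187.5) |
| Hook bend | (157.5,259) | (366,188.5) |
| Hook tip | – | (366,205.7) |
| Orange cap | (324.3,204.5) | (341.5,238) |
| Eye's far outer end | (329,240) | (313,247.3) |

```bash
cat > cam.py <<'E'
import numpy as np
from scipy.spatial.transform import Rotation as R
CAM={"scene":(568.551,313.416,229.122,[.96932667,-.69397368,.6632173],[.85838665,.21148252,-.12042547,-.45160294]),
"top":(514.542,313.895,239.455,[.44016702,.0148504,.84272243],[-.70053774,.70718953,-.06018001,.0742173])}
def ray(n,u,v):
    f,cx,cy,p,q=CAM[n]; d=R.from_quat(q).apply([(u-cx)/f,(v-cy)/f,1]); return np.array(p),d/np.linalg.norm(d)
def tri(a,b):
    (p,d),(q,e)=ray("top",*a),ray("scene",*b)
    s=np.linalg.lstsq(np.c_[d,-e],q-p,rcond=None)[0]; A,B=p+s[0]*d,q+s[1]*e
    return (A+B)/2,np.linalg.norm(A-B)
def atz(n,a,z):
    p,d=ray(n,*a); return p+d*(z-p[2])/d[2]
def proj(n,X):
    f,cx,cy,p,q=CAM[n]; c=R.from_quat(q).inv().apply(np.array(X)-p); return f*c[...,:2]/c[...,2:]+[cx,cy]
E
python3 - <<'E'
from cam import *
np.set_printoptions(precision=4,suppress=True)
for n,a,b,z in [("front",(165.5,283),(347.7,189.5),.05),("back",(187.5,348.5),(296.7,187.5),.05),("bend",(157.5,259),(366,188.5),.048),("cap",(324.3,204.5),(341.5,238),.113),("eyeend",(329,240.2),(313,247.3),.089),("eyec",(327.75,230),(322.5,247.3),.089)]:
    print(n,*tri(a,b),atz("top",a,z),atz("scene",b,z))
print("tray corners in",[atz("top",(x/4+130,y/4+230),.014)for x,y in[(5,105),(235,15),(425,503),(170,600)]])
E
```

```text
front [0.5281 0.2627 0.0475] 0.002466790523066621 [0.5268 0.2612 0.05  ] [0.5306 0.2599 0.05  ]
back [0.4266 0.2235 0.0468] 0.0006135600679229229 [0.4269 0.2229 0.05  ] [0.4292 0.2186 0.05  ]
bend [0.5651 0.2752 0.0531] 0.002198505207356929 [0.5649 0.2762 0.048 ] [0.5624 0.2844 0.048 ]
cap [0.6337 0.0136 0.1112] 0.0011647947855172112 [0.6328 0.0133 0.113 ] [0.6352 0.0118 0.113 ]
eyeend [0.5847 0.0061 0.081 ] 0.002277314960917209 [0.5841 0.0068 0.089 ] [ 0.5892 -0.0044  0.089 ]
eyec [0.6007 0.0085 0.0844] 0.00016381498415071099 [0.5997 0.0085 0.089 ] [0.6037 0.003  0.089 ]
tray corners in [array([0.5753, 0.331 , 0.014 ]), array([0.6119, 0.2375, 0.014 ]), array([0.4146, 0.1546, 0.014 ]), array([0.3782, 0.2541, 0.014 ])]
```

Measured heights match the text: handle mid about 0.047, bend 0.05, cap 0.111, eye 0.084. The handle is 109 mm long and the eye centre is 34 mm from the axis, both as they should be. The pick's middle is at about (0.477,0.2425) with yaw 0.37. The clip axis is at (0.6335,0.0135) with yaw about 0.145. I'll move above the pick.

```bash
cat > to.py <<'E'
import sys; from rig import robot, vision, order, sensors; import numpy as np
from scipy.spatial.transform import Rotation as R
# usage: to.py x y z yaw  -> remaining shift in tool axes, turn about tool z
x=np.array(list(map(float,sys.argv[1:5]))); o=sensors.get_obs(); r=R.from_quat(o["tool_rot"])
tx=r.apply([1,0,0]); y=np.arctan2(tx[1],tx[0]); d=(x[3]-y+np.pi/2)%np.pi-np.pi/2
print("tool d",r.inv().apply(x[:3]-o["position"]).round(4),"turn",round(-d,4),"q",o["q"].round(2),"ft",o["ft_force"].round(2),"w",round(o["grip_width"],4),"gf",round(o["grip_force"],1))
E
```

Emit:
move_tool:
  ticks:
    - [[-0.027,-0.0165,0],0]
    - [[-0.027,-0.0165,0],0]
    - [[-0.027,-0.0165,0],0]
    - [[-0.027,-0.0165,0],0]
    - [[-0.027,-0.0165,0],0]
    - [[-0.027,-0.0165,0],0]
    - [[-0.027,-0.0165,0],0]
    - [[-0.027,-0.0165,0],0]
    - [[-0.027,-0.0165,0],0]
    - [[-0.027,-0.0165,0],0]
    - [[-0.027,-0.0165,0],0]
    - [[-0.027,-0.0165,0],0]
    - [[0,0,0],-0.117]
    - [[0,0,0],-0.117]
    - [[0,0,0],-0.117]
    - [[0,0,0],-0.117]
    - [[0,0,0],-0.117]
    - [[0,0,0],-0.117]
    - [[0,0,0],-0.117]
    - [[0,0,0],0]

```text
time: 1.77
position: [0.4773, 0.2431, 0.2222]
tool_rot: [-0.184, 0.983, -0.0, -0.0]
ft_force: [-0.9, 0.4, 0.0]
grip_width: 0.0875
grip_force: 0.0
```

```bash
python3 to.py .4773 .2425 .026 .37
python3 - <<'E'
from rig import robot, vision, order, sensors
import cv2
c=vision.camera("wrist"); print({k:v for k,v in c.items() if k!="img"})
cv2.imwrite("pics/w1.png",c["img"][:,:,::-1])
E
```

```text
tool d [ 0.     -0.0005  0.1962] turn 0.0002 q [ 0.26  0.41  1.66 -0.    1.08 -1.68] ft [-0.93  0.37  0.02] w 0.0875 gf 0.0
{'fx': 371.64829954431775, 'fy': 371.64829954431775, 'cx': 318.69605129094543, 'cy': 234.94434265943772, 'xyz': array([0.40263604, 0.21424229, 0.38432405]), 'attitude': array([0.5587966 , 0.81650253, 0.11964984, 0.08218214])}
```

View pics/w1.png

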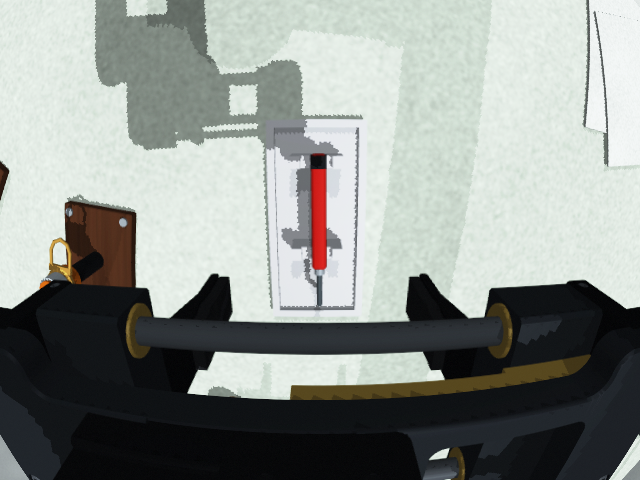

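The wrist view shows the handle upright from (319,153) to (319,269), midway between the fingers (230 and 408) and aligned with the tray. I'll check its middle with the fisheye model while descending part of the way.

```bash
python3 - <<'E'
from cam import *
p=np.array([.40263604,.21424229,.38432405]);q=[.5587966,.81650253,.11964984,.08218214]
for u,v,z in[(318,153,.05),(319,269,.05),(319,211,.05),(320,306,.048)]:
    a=np.array([u-318.696,v-234.944]);r=np.hypot(*a);th=r/371.648
    d=R.from_quat(q).apply([*(a/r*np.sin(th)),np.cos(th)]);print((p+d*(z-p[2])/d[2]).round(4))
E
```

```text
[0.425  0.2221 0.05  ]
[0.5281 0.2631 0.05  ]
[0.4745 0.2423 0.05  ]
[0.5664 0.2791 0.048 ]
```

Emit:
move_tool:
  ticks:
    - [[0,0,0.03],0]
    - [[0,0,0.03],0]
    - [[0,0,0.03],0]
    - [[0,0,0.03],0]
    - [[0,0,0],0]

```text
time: 2.23
position: [0.4735, 0.2419, 0.0976]
tool_rot: [-0.182, 0.983, -0.0, -0.006]
ft_force: [-1.8, -0.2, -0.4]
grip_width: 0.087
grip_force: 0.0
```

The wrist camera gives a middle of (0.4766,0.2426), which agrees. I'll descend and grip.

Emit:
move_tool:
  ticks:
    - [[0,0,0.018],0]
    - [[0,0,0.018],0]
    - [[0,0,0.018],0]
    - [[0,0,0.015],0]
    - [[0,0,0.0065],0]
    - [[0,0,0],0]
    - [[0,0,0],0]

```text
time: 2.82
position: [0.4783, 0.2434, 0.0279]
tool_rot: [-0.183, 0.983, 0.0, 0.001]
ft_force: [-0.5, 0.3, 0.1]
grip_width: 0.0872
grip_force: 0.0
```

```bash
python3 to.py .4769 .2425 .026 .375
```

```text
tool d [ 0.0016 -0.0003  0.0019] turn -0.0076 q [ 0.26  0.72  1.8  -0.    0.63 -1.68] ft [-0.48  0.31  0.12] w 0.0872 gf 0.0
```

Emit:
move_tool:
  ticks:
    - [[0,0,0],0]
    - [[0,0,0],0]
    - [[0,0,0],0]
    - [[0,0,0],0]
    - [[0,0,0],0]
    - [[0,0,0],0]
    - [[0,0,0],0]
    - [[0,0,0],0]
    - [[0,0,0],0]
    - [[0,0,0],0]
    - [[0,0,0],0]
    - [[0,0,0],0]
  jaw: 0.0
  clamp_n: 40

```text
time: 3.82
position: [0.4776, 0.2432, 0.027]
tool_rot: [-0.183, 0.983, 0.0, -0.0]
ft_force: [-0.4, -0.2, 0.2]
grip_width: 0.0146
grip_force: 0.0
```

```bash
python3 to.py .4769 .2425 .026 .375
```

```text
tool d [ 0.0009 -0.0004  0.001 ] turn -0.0069 q [ 0.26  0.72  1.8   0.    0.63 -1.68] ft [-0.4  -0.21  0.2 ] w 0.0146 gf 0.0
```

Emit:
move_tool:
  ticks:
    - [[0,0,0],0]
    - [[0,0,0],0]
    - [[0,0,0],0]
    - [[0,0,0],0]

```text
time: 4.15
position: [0.4776, 0.2432, 0.027]
tool_rot: [-0.183, 0.983, -0.0, -0.0]
ft_force: [0.7, -0.7, 0.2]
grip_width: 0.0137
grip_force: 40.0
```

Emit:
move_tool:
  ticks:
    - [[0,0,-0.005],0]
    - [[0,0,-0.015],0]
    - [[0,0,-0.025],0]
    - [[0,0,-0.025],0]
    - [[0,0,-0.025],0]
    - [[0,0,-0.025],0]
    - [[0,0,-0.025],0]
    - [[0,0,0],0]
    - [[0,0,0],0]
    - [[0,0,0],0]

```text
time: 4.98
position: [0.4768, 0.2429, 0.1716]
tool_rot: [-0.183, 0.983, -0.0, -0.001]
ft_force: [0.3, 0.4, -1.1]
grip_width: 0.0138
grip_force: 40.0
```

```bash
python3 - <<'E'
from rig import robot, vision, order, sensors
import cv2,numpy as np
a=vision.camera("scene")["img"][60:260,200:460]; b=vision.camera("top")["img"][140:400,60:300]
A=np.zeros((600,800,3),np.uint8); A[:300,:390]=cv2.resize(a,(390,300),interpolation=2); A[:433,400:]=cv2.resize(b,(400,433),interpolation=2)
cv2.imwrite("pics/c2.png",A[:,:,::-1])
E
python3 to.py .477 .243 .172 .375
```

```text
tool d [-0.0006 -0.     -0.0014] turn -0.0069 q [ 0.26  0.48  1.71  0.    0.96 -1.68] ft [-0.37 -0.15 -1.04] w 0.014 gf 40.0
```

View pics/c2.png

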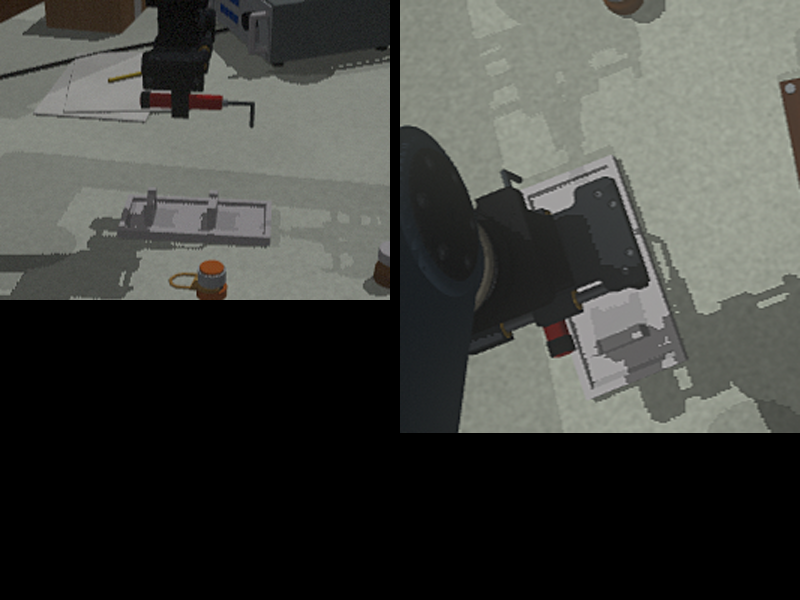

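The pick hangs level in the gripper with its hook down, and the tray is empty. The hook bend is at scene pixel about (368,129). Next I'll turn to the clip's yaw.

Emit:
move_tool:
  ticks:
    - [[0,0,0],0.075]
    - [[0,0,0],0.075]
    - [[0,0,0],0.073]
    - [[0,0,0],0]
    - [[0,0,0],0]

```text
time: 5.5
position: [0.4769, 0.2429, 0.1709]
tool_rot: [-0.073, 0.997, -0.0, -0.001]
ft_force: [0.5, -0.3, -0.5]
grip_width: 0.0135
grip_force: 40.0
```

```bash
python3 to.py .506 -.0052 .172 .145
python3 - <<'E'
from cam import *
print(proj("scene",[[.5653,.2774,.193],[.5653,.2774,.155]]))
E
```

```text
tool d [ 0.0076 -0.2497 -0.001 ] turn 0.002 q [ 0.26  0.48  1.71 -0.    0.96 -1.46] ft [ 0.51 -0.25 -0.49] w 0.0135 gf 40.0
[[368.58284872 127.15383016]
 [367.85222351 144.5658066 ]]
```

The projected hook agrees with the picture to about a pixel.

Emit:
move_tool:
  ticks:
    - [[0,-0.015,0],0]
    - [[0.001,-0.025,0],0]
    - [[0.001,-0.025,0],0]
    - [[0.001,-0.025,0],0]
    - [[0.001,-0.025,0],0]
    - [[0.001,-0.025,0],0]
    - [[0.001,-0.025,0],0]
    - [[0.001,-0.025,0],0]
    - [[0.0006,-0.025,0],0]
    - [[0,-0.02,0],0]
    - [[0,-0.0147,0],0]
    - [[0,0,0],0]
    - [[0,0,0],0]
    - [[0,0,0],0]

```text
time: 6.67
position: [0.5056, -0.0044, 0.1716]
tool_rot: [-0.073, 0.997, 0.0, -0.001]
ft_force: [-0.0, -0.5, -1.2]
grip_width: 0.0137
grip_force: 40.0
```

```bash
python3 to.py .506 -.0052 .172 .145
python3 - <<'E'
from rig import robot, vision, order, sensors
import cv2,numpy as np
A=np.zeros((600,800,3),np.uint8)
a=vision.camera("scene")["img"][180:310,240:400];b=vision.camera("top")["img"][160:270,260:400]
A[:390,:480]=cv2.resize(a,None,fx=3,fy=3,interpolation=2)
A[:220,490:770]=cv2.resize(b,None,fx=2,fy=2,interpolation=2)
cv2.imwrite("pics/c3.png",A[:400,:,::-1])
E
```

```text
tool d [-0.0002 -0.0009 -0.0004] turn 0.0008 q [-0.23  0.44  1.78  0.    0.92 -1.95] ft [-0.01 -0.48 -1.25] w 0.0137 gf 40.0
```

View pics/c3.png

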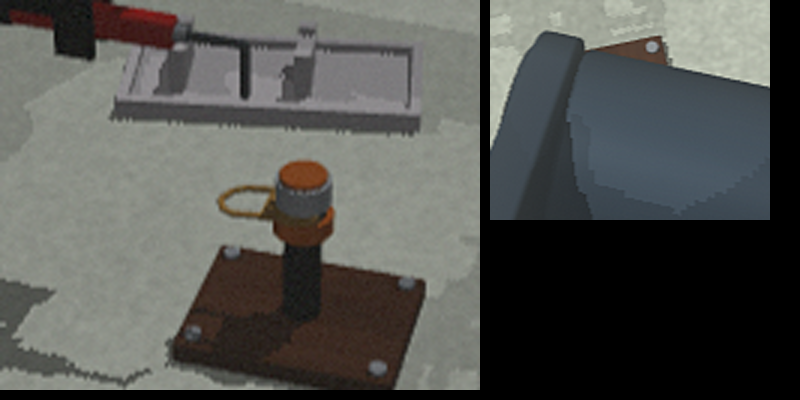

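The pin tip is at scene pixel (322,212), directly above the eye opening at (322.5,247). Lowering 66 mm should shift it by about 35 px, straight into the middle of the eye.

Emit:
move_tool:
  ticks:
    - [[0,-0.0008,0.01],0]
    - [[0,0,0.013],0]
    - [[0,0,0.013],0]
    - [[0,0,0.013],0]
    - [[0,0,0.01],0]
    - [[0,0,0.008],0]
    - [[0,0,0.007],0]
    - [[0,0,0.005],0]
    - [[0,0,0],0]
    - [[0,0,0],0]

```text
time: 7.6
position: [0.5064, -0.0057, 0.093]
tool_rot: [-0.073, 0.997, 0.0, -0.0]
ft_force: [-0.1, 0.3, -0.3]
grip_width: 0.0137
grip_force: 40.0
```

```bash
python3 to.py .506 -.0052 .092 .145
python3 - <<'E'
from rig import robot, vision, order, sensors
import cv2
a=vision.camera("scene")["img"][220:290,280:380]
cv2.imwrite("pics/c4.png",cv2.resize(a,None,fx=5,fy=5,interpolation=2)[:,:,::-1])
E
```

```text
tool d [0.0004 0.0006 0.001 ] turn 0.0004 q [-0.23  0.58  1.84 -0.    0.72 -1.95] ft [-0.1   0.26 -0.31] w 0.0137 gf 40.0
```

View pics/c4.png

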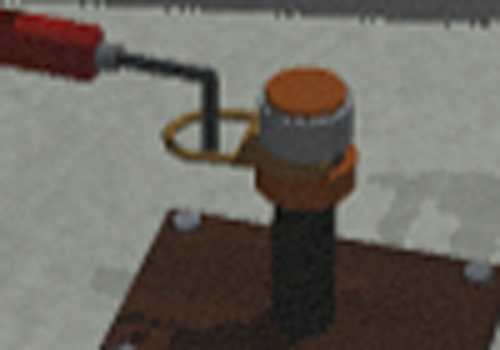

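The pin stands inside the eye: it passes behind the near rim at (210,150) and in front of the far rim. I'll go slightly deeper, then pull along tool +x.

Emit:
move_tool:
  ticks:
    - [[0,0,0.005],0]
    - [[0.004,0,0],0]
    - [[0.004,0,0],0]
    - [[0.004,0,0],0]
    - [[0.004,0,0],0]
    - [[0.004,0,0],0]
    - [[0.004,0,0],0]

```text
time: 8.23
position: [0.483, -0.0096, 0.0884]
tool_rot: [-0.072, 0.997, -0.0, 0.001]
ft_force: [0.2, -0.3, -0.3]
grip_width: 0.0138
grip_force: 40.0
```

Emit:
move_tool:
  ticks:
    - [[0.004,0,0],0]
    - [[0.004,0,0],0]
    - [[0.004,0,0],0]
    - [[0.004,0,0],0]
    - [[0.004,0,0],0]
    - [[0.004,0,0],0]
    - [[0.004,0,0],0]
    - [[0.004,0,0],0]
    - [[0.004,0,0],0]
    - [[0.004,0,0],0]
    - [[0,0,0],0]
    - [[0,0,0],0]
    - [[0,0,0],0]
    - [[0,0,0],0]

```text
time: 9.4
position: [0.4434, -0.0151, 0.0881]
tool_rot: [-0.073, 0.997, -0.0, 0.0]
ft_force: [0.2, 0.8, -0.4]
grip_width: 0.0131
grip_force: 40.0
```

```bash
python3 - <<'E'
from rig import robot, vision, order, sensors
import cv2
a=vision.camera("scene")["img"][200:320,240:400]
cv2.imwrite("pics/c5.png",cv2.resize(a,None,fx=4,fy=4,interpolation=2)[:,:,::-1])
E
```

```text
(no output)
```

View pics/c5.png

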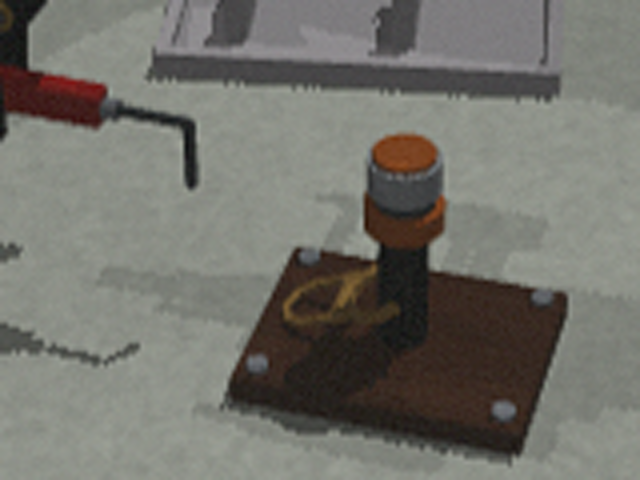

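The clip has dropped and lies on the base board at about (330,300) in the crop. The spindle groove is empty and the pick is free. I'll raise and return it.

Emit:
move_tool:
  ticks:
    - [[0,0,-0.01],0]
    - [[0,0,-0.02],0]
    - [[0,0,-0.02],0]
    - [[0,0,-0.02],0]
    - [[0,0,-0.014],0]
    - [[0,0,0],-0.075]
    - [[0,0,0],-0.075]
    - [[0,0,0],-0.073]
    - [[0,0,0],0]
    - [[0,0,0],0]

```text
time: 10.28
position: [0.443, -0.015, 0.1721]
tool_rot: [-0.182, 0.983, 0.0, 0.0]
ft_force: [0.2, 0.2, -0.2]
grip_width: 0.0137
grip_force: 40.0
```

```bash
python3 to.py .4776 .2432 .172 .368
```

```text
tool d [-1.248e-01  2.287e-01  1.000e-04] turn -0.0017 q [-0.29  0.37  1.93  0.    0.85 -2.22] ft [ 0.22  0.19 -0.25] w 0.0137 gf 40.0
```

Emit:
move_tool:
  ticks:
    - [[-0.006,0.011,0],0]
    - [[-0.0125,0.023,0],0]
    - [[-0.0125,0.023,0],0]
    - [[-0.0125,0.023,0],0]
    - [[-0.0125,0.023,0],0]
    - [[-0.0125,0.023,0],0]
    - [[-0.0125,0.023,0],0]
    - [[-0.0125,0.023,0],0]
    - [[-0.0125,0.023,0],0]
    - [[-0.0125,0.023,0],0]
    - [[-0.0063,0.0107,0],0]
    - [[0,0,0],0]
    - [[0,0,0],0]
    - [[0,0,0],0]

```text
time: 11.45
position: [0.4766, 0.2423, 0.1717]
tool_rot: [-0.183, 0.983, -0.0, -0.001]
ft_force: [-0.2, -0.4, -1.1]
grip_width: 0.0135
grip_force: 40.0
```

```bash
python3 to.py .4776 .2432 .0275 .368
```

```text
tool d [-0.0015  0.0006  0.1442] turn -0.0006 q [ 0.26  0.48  1.71 -0.    0.96 -1.68] ft [-0.17 -0.36 -1.05] w 0.0135 gf 40.0
```

Emit:
move_tool:
  ticks:
    - [[0,0,0.015],0]
    - [[0,0,0.02],0]
    - [[0,0,0.02],0]
    - [[0,0,0.02],0]
    - [[0,0,0.02],0]
    - [[0,0,0.015],0]
    - [[-0.001,0,0.01],0]
    - [[0,0,0.008],0]
    - [[0,0,0.005],0]
    - [[0,0,0.004],0]
    - [[0,0,0.004],0]
    - [[0,0,0],0]
    - [[0,0,0],0]
    - [[0,0,0],0]

```text
time: 12.62
position: [0.4784, 0.2438, 0.0315]
tool_rot: [-0.183, 0.983, 0.0, 0.001]
ft_force: [-0.3, -0.4, -1.1]
grip_width: 0.0137
grip_force: 40.0
```

```bash
python3 to.py .4776 .2432 .027 .368
```

```text
tool d [ 0.001  -0.0003  0.0045] turn 0.0004 q [ 0.26  0.71  1.79 -0.    0.64 -1.68] ft [-0.31 -0.41 -1.05] w 0.0137 gf 40.0
```

Emit:
move_tool:
  ticks:
    - [[0,0,0.001],0]
    - [[0,0,0.001],0]
    - [[0,0,0.001],0]
    - [[0,0,0.001],0]
    - [[0,0,0.0005],0]
    - [[0,0,0],0]
    - [[0,0,0],0]
    - [[0,0,0],0]

```text
time: 13.28
position: [0.4781, 0.2436, 0.027]
tool_rot: [-0.183, 0.983, 0.0, 0.0]
ft_force: [-0.5, -0.2, 6.5]
grip_width: 0.0137
grip_force: 40.0
```

```bash
python3 to.py .4776 .2432 .027 .368
```

```text
tool d [ 0.0007 -0.0002 -0.    ] turn 0.0001 q [ 0.26  0.72  1.8   0.    0.63 -1.68] ft [-0.54 -0.15  6.46] w 0.0137 gf 40.0
```

Emit:
move_tool:
  ticks:
    - [[0,0,0],0]
    - [[0,0,0],0]
    - [[0,0,0],0]
    - [[0,0,0],0]
    - [[0,0,0],0]
    - [[0,0,0],0]
    - [[0,0,0],0]
    - [[0,0,0],0]
    - [[0,0,0],0]
    - [[0,0,0],0]
    - [[0,0,0],0]
    - [[0,0,0],0]
  jaw: 0.085

```text
time: 14.28
position: [0.4781, 0.2436, 0.0266]
tool_rot: [-0.183, 0.983, 0.0, 0.0]
ft_force: [-0.4, 0.3, -0.5]
grip_width: 0.0819
grip_force: 0.0
```

Emit:
move_tool:
  ticks:
    - [[0,0,-0.005],0]
    - [[0,0,-0.015],0]
    - [[0,0,-0.025],0]
    - [[0,0,-0.03],0]
    - [[0,0,-0.03],0]
    - [[0,0,-0.03],0]
    - [[0,0,-0.03],0]
    - [[0,0,-0.02],0]
    - [[0,0,0],0]
    - [[0,0,0],0]
    - [[0,0,0],0]

```text
time: 15.2
position: [0.4772, 0.2434, 0.211]
tool_rot: [-0.183, 0.983, -0.0, -0.001]
ft_force: [-1.0, 0.5, -0.9]
grip_width: 0.0847
grip_force: 0.0
```

```bash
python3 - <<'E'
from rig import robot, vision, order, sensors
import cv2,numpy as np
A=np.zeros((580,800,3),np.uint8)
a=vision.camera("scene")["img"][170:320,230:400];b=vision.camera("wrist")["img"]
A[:300,:340]=cv2.resize(a,None,fx=2,fy=2,interpolation=2)
A[:,345:800]=cv2.resize(b[40:330,200:428],(455,580),interpolation=2)
cv2.imwrite("pics/c6.png",A[:,:,::-1])
E
```

```text
(no output)
```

View pics/c6.png

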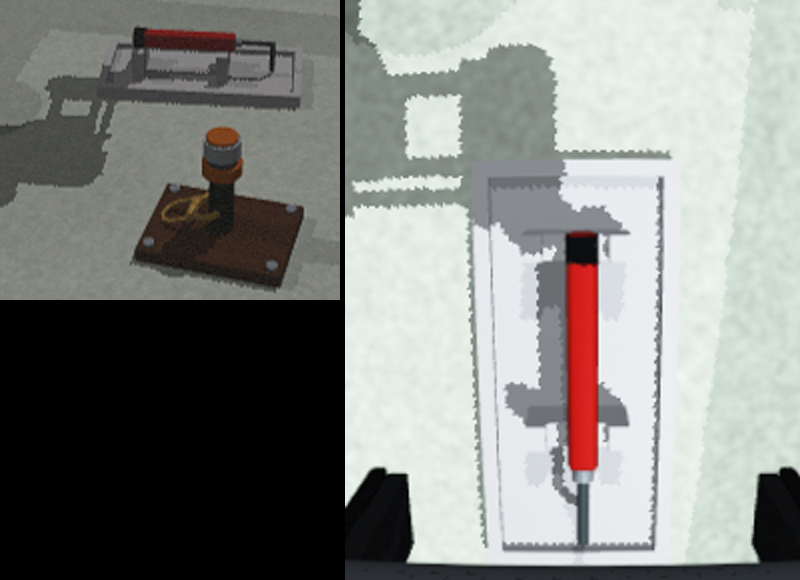

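The pick lies level in its cradles, with the handle straight at column 582 and the hook down. The clip lies on the board at (185,210), and the gripper is clear above.

```bash
python3 -c "
from rig import robot, vision, order, sensors
print(order.hand_in())"
```

```text
the job is handed in; nothing more can be done
None
```

The clip on the orange-collared spindle was pulled off with the pick and lies on its base board, the blue-collared one was left alone, the pick is back in its tray and released, and the job was handed in after about 15 s.

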